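# Set out the wafer-batter station

## Task

Set out the grey work mat for the next batch of batter: stand the tall steel cup in the middle of the scale's plate, stand the white canister midway between the scale and the bowl, and put the wooden lid on the canister. Stand the small steel cup straight in front of the bowl (on the robot's side) and the glass shaker straight behind the canister (on the side away from the robot), each on the mat, upright, with a gap of about three centimetres to its neighbour. Front and behind follow the mat's short edges; leave the kitchen timer where it is.

Things in the scene. Friction and masses are not known exactly. Their poses are not given: they have to be found in the camera images.
- mat: Grey flat work mat fixed on the white worktop, 320 mm (its x, away from the robot) by 480 mm (its y, to the left), 3 mm thick, turned up to 9 degrees; origin at its centre, underside. Scale and bowl stand fixed on it, centres 150 mm to either side of the mat's centre along its y, either one on the left; so midway between them is the mat's centre.
- plate (a point): Centre of the top face of the kitchen scale's plate, 43 mm above the worktop. The scale is fixed, rigid, black, 150 x 150 mm, 28 mm high, with a steel plate 104 mm (x) by 130 mm (y) on it, 12 mm thick; the plate's centre lies 16 mm behind the scale's centre, as display and keys lie along the front edge (robot's side). Axes parallel to the mat's.
- bowl: Round steel mixing bowl, fixed, outer rim diameter 150 mm, 65 mm high; origin at the centre of its underside, on the mat (3 mm above the worktop); x axis parallel to the mat's (away from the robot).
- tall_cup_mid (a point): Tall straight steel cup, open on top, outer diameter 54 mm, height 90 mm, wall 3 mm, about 0.14 kg. Point at its centre, 45 mm above its underside; z along its axis. It starts upright on the worktop beside the mat.
- small_cup_mid (a point): Small straight steel cup, open on top, outer diameter 44 mm, height 50 mm, wall 3 mm, about 0.08 kg. Point at its centre, 25 mm above its underside; z along its axis. It starts upright on the worktop beside the mat.
- canister_mid (a point): White ceramic canister, open on top, outer diameter 62 mm, inner diameter 54 mm, height 70 mm, about 0.25 kg. Point at its centre, 35 mm above its underside; z along its axis. It starts upright on the worktop beside the mat.
- lid_mid (a point): Round wooden lid, 44 mm high: plug below 6 mm high, 44 mm wide tapering to 38; disc 66 mm wide, 8 mm thick; upright knob 24 mm wide from 14 to 44 mm above the plug's underside, gripped from above. 0.06 kg. Point on its axis 22 mm above the plug's underside. Starts knob up on the worktop. Closed, the disc lies on the canister's rim, this point 51 mm above the canister's point.
- shaker_mid (a point): Round glass shaker with a domed steel top, closed, body diameter 40 mm (42 mm at the steel collar, 62 to 72 mm up), height 85 mm, about 0.15 kg. Point at its centre, 42.5 mm above its underside; z along its axis. It starts upright on the worktop beside the mat.
- timer: Black round kitchen timer with a white face and a black grip bar, 60 mm in diameter, 30 mm high; origin at the centre of its underside. It stands among the things beside the mat, about 90 to 120 mm from its neighbours, and stays there.
There are look-alikes about, which are no part of the job. What is shaped like the bowl but yellow is not meant.

How it is judged (in metres and radians):
At the end, for the whole second after the job is handed in: Released, still, upright: tall cup on plate, canister midway between scale and bowl (each within 15 mm); lid on canister rim within 8 mm; small cup before bowl, shaker behind canister, on the mat, gaps 10-50 mm, within 15 mm sideways (horizontal distance between tall_cup_mid and plate below 0.015 m and z of tall_cup_mid in the frame of plate between 0.038 and 0.052 m and horizontal distance between canister_mid and mat below 0.015 m and z of canister_mid in the frame of mat between 0.03 and 0.045 m and horizontal distance between lid_mid and canister_mid below 0.008 m and z of lid_mid in the frame of canister_mid between 0.044 and 0.056 m and x of small_cup_mid in the frame of bowl between -0.147 and -0.107 m and y of small_cup_mid in the frame of bowl between -0.015 and 0.015 m and height (world z) of small_cup_mid between 0.018 and 0.032 m and x of shaker_mid in the frame of mat above 0.03 m and horizontal distance between shaker_mid and canister_mid between 0.061 and 0.101 m and y of shaker_mid in the frame of mat between -0.015 and 0.015 m and height (world z) of shaker_mid between 0.036 and 0.05 m and angle between each of tall_cup_mid, small_cup_mid, canister_mid, lid_mid, shaker_mid's own z axis and vertical below 0.1 rad and linear speed of each of tall_cup, small_cup, canister, lid, shaker below 0.02 m/s); the robot touches nothing.
It fails at once if the kitchen timer is moved more than 20 mm (distance of timer from where it was at the start of the episode above 0.02 m).
It also fails if it takes over 144 s, if anything falls off the work surface, if the arm or the gripper's body presses on something with over 40 N, if the wrist force passes 120 N, or if a joint passes its speed limit or range.

## Robot

A 7-joint arm with a two-finger parallel gripper is mounted at the origin on the work surface. World frame = base frame: x ahead of the robot, y to its left, z up, the work surface at z = 0. Lengths are in m, angles in degrees, forces in N, time in s.
With the tool pointing down it reaches from about 0.425 to 0.875 m from the base axis. Payload 4.7 kg.
Tool frame: the origin (TCP) lies midway between the tips of the shut fingers; the grasp point (between the pads) lies 19 mm behind it; z points along the fingers, y is the line along which they close (so a half turn about z gives the same grasp; the last joint's range is limited). The gripper opens to 87 mm and grips with 3 to 60 N. Pads are 19 mm wide; open, the fingers measure 117 mm over their backs; the gripper's body (75 mm by 190 mm) begins 51 mm behind the grasp point.
Start: joints at [-74.708, 18.392, -4.016, 83.108, 1.295, 78.541, -3.26], TCP at [0.163, 0.629, 0.223] pointing down, gripper open.
Joint ranges: [-163.93, 163.93], [-17.29, 119.83], [-79.2, 71.16], [3.27, 140.29], [-89.18, 269.18], [5.43, 117.66], [-154.24, 154.24]. Speed limits (degrees/s): [147.25, 147.25, 180, 180, 180, 180, 180].

## Interface

Orientations are given as [roll, pitch, yaw] about the fixed x, y, z axes, in that order (R = Rz(yaw) Ry(pitch) Rx(roll)).
In Python, from cell import env gives the robot as it stands. The module is installed in compiled form; this text tells all that it offers.
- The arm moves only by the tool send_rows, never from a script. Its argument "series" is a list of rows, each an object with "travel": the shift along the tool's x, y, z in cm, a list of three; "dr": the turn, a rotation vector about the tool's x, y, z in degrees, a list of three; "claw": the finger opening in cm, from 0 to 8.7. In form: [{"travel": [tx, ty, tz], "dr": [wx, wy, wz], "claw": claw}, ...]. A call has 1 to 12 rows; each row is the pose to reach, as a shift and turn from the pose commanded when the call began, along the tool's axes at that moment; what a row does not reach only later rows make up. A row lasts 1/12 s, in which the tool goes at most 41.7 mm and 7.16 degrees, less where a joint would pass 70% of its speed; a pose out of reach is approached as far as the arm can. A call with a gripper value outside its range is refused whole. The fingers move at their own pace and stop on an object; "grip_force" is the grip in N (left out, the last holds). Time passes only in rows, so rows that repeat a pose let the fingers close. It gives the time, the measured TCP pose, the force and the opening at its end, in the units of the state.
- env.get_obs(): the state, without advancing time (a new reading comes with each control period).
- env.read_camera(name): name is "scene" or "top"; returns the picture (400x640x3 uint8, blue, green, red); there is no depth.
- env.calibration(name): a dict with "fx", "fy", "cx", "cy" (pixels), "cam_to_world" (4x4, takes a point from camera to world coordinates). Camera axes: x right, y down, z forward; pixel columns grow to the right and rows downward; lengths in m; the calibration is good to about 2 mm. A picture is of the moment at which its call begins. calibration takes no time and is no camera call.
- env.sign_off(): hands the job in, once; it reports no verdict.
The state is a dict: "time_s": time; "qpos": joint angles; "joint_velocities": joint speeds; "effort": joint torques, N m; "tool_pos": TCP position; "tool_rot": TCP orientation; "force": force on the tool from outside, world axes, zero at the start; "wrist_torque": the same for the moment, N m; "grip_width": finger opening in m.
Only numpy, scipy, OpenCV 4.12 (cv2) and the standard library are available. Lean on these libraries where they do the work, as an engineer would, in place of code of your own. Each camera call takes 0.05 s, during which the arm holds its last target. There are 200 camera calls.

## Working session

There is one attempt and no reset: what is moved stays moved. The work goes in short steps, Python scripts to look and compute and a tool call to move; the robot and the scene stay as the last step left them, time stands still between calls to the robot, and variables do not carry over. Pictures are saved under pics/ and viewed, on a budget of 14 in all, crops included, one or two more only if the job needs it, and the job is handed in when it is done.

Besides the shell and the picture viewer there is one more tool, called by a JSON object that holds its "name" and its "arguments", one argument or row to a line. send_rows: Moves the arm, as the interface text tells. Its arguments: {"type":"object","properties":{"series":{"type":"array"},"grip_force":{"type":"number"}},"required":["series"]}

```bash
mkdir -p pics; python3 - <<'E'
from cell import env
import cv2,numpy as np
np.set_printoptions(precision=4,suppress=True)
for n in("top","scene"):
    cv2.imwrite(f"pics/{n}0.png",env.read_camera(n)); c=env.calibration(n); print(n,c["fx"],c["fy"],c["cx"],c["cy"]);print(np.array(c["cam_to_world"]))
print(env.get_obs())
E
```

```text
top 388.9647826617936 388.9647826617936 319.68442501304077 200.87388760236027
[[ 0.0062 -0.991   0.1335  0.3257]
 [-0.9998 -0.0035  0.0207 -0.005 ]
 [-0.0201 -0.1336 -0.9908  1.1947]
 [ 0.      0.      0.      1.    ]]
scene 478.26026828558224 478.26026828558224 321.23266610391386 202.29896785779678
[[-0.8994  0.3788 -0.218   0.8028]
 [ 0.4371  0.7778 -0.4517  0.583 ]
 [-0.0015 -0.5016 -0.8651  1.2087]
 [ 0.      0.      0.      1.    ]]
{'time_s': 0.1, 'qpos': array([-74.7076,  18.4365,  -4.0155,  83.1677,   1.2955,  78.5424,
        -3.2604]), 'joint_velocities': array([-0.0864, -0.1215,  0.0188, -0.2206,  0.0967, -0.0765, -0.0497]), 'effort': array([ -0.0001, -49.2569,  -0.4058, -31.3402,  -0.0642,   0.0395,
         0.0001]), 'tool_pos': array([0.1625, 0.6288, 0.2216]), 'tool_rot': array([-179.8987,    0.006 ,  165.5168]), 'force': array([-0.2901, -0.0021, -0.4997]), 'wrist_torque': array([0.0433, 0.0146, 0.0066]), 'grip_width': 0.08657971410661412}
```

View pics/top0.png

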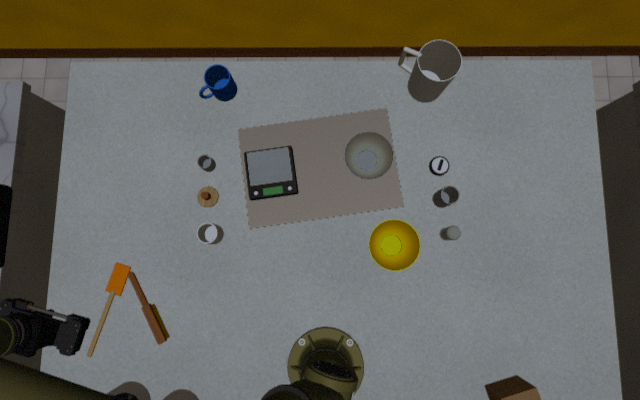

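View pics/scene0.png

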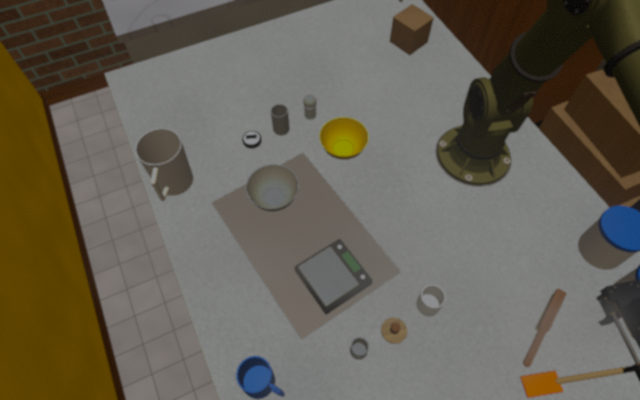

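Top view: mat with corners near (238,128), (388,109), (403,206) and (250,228), scale on the left at (271,172), bowl at (369,155). The small cup is at (206,162), lid (207,197), canister (209,233), timer (439,166), tall cup (446,197) and shaker (452,233). The scene view shows the same layout. I'll enlarge the details next.

```bash
cat > h.py <<'E'
from cell import env
import cv2,numpy as np
np.set_printoptions(precision=4,suppress=True)
def ray(n,u,v):
    c=env.calibration(n);T=np.array(c["cam_to_world"])
    return T[:3,3],T[:3,:3]@np.array([(u-c["cx"])/c["fx"],(v-c["cy"])/c["fy"],1])
def onz(n,u,v,z):
    o,d=ray(n,u,v); return (o+d*(z-o[2])/d[2])[:2]
def proj(n,p):
    c=env.calibration(n);T=np.array(c["cam_to_world"]);q=T[:3,:3].T@(np.array(p)-T[:3,3])
    return np.array([c["fx"]*q[0]/q[2]+c["cx"],c["fy"]*q[1]/q[2]+c["cy"]])
E
python3 - <<'E'
from h import *
t=cv2.imread("pics/top0.png");s=cv2.imread("pics/scene0.png")
def c(i,x,y,w,h,k): return cv2.resize(i[y:y+h,x:x+w],None,fx=k,fy=k,interpolation=cv2.INTER_CUBIC)
A=c(t,185,145,50,100,6);B=c(t,420,145,50,100,6)
cv2.imwrite("pics/m1.png",np.hstack([A,B]))
C=c(s,340,280,120,85,5);D=c(s,230,85,120,65,5)
cv2.imwrite("pics/m2.png",np.vstack([C[:, :],D])[:600] if 0 else np.vstack([c(s,340,280,120,85,4),c(s,230,85,120,65,4)]))
# mat mask: redder/browner than worktop
for n,i in(("top",t),("scene",s)):
    hsv=cv2.cvtColor(i,cv2.COLOR_BGR2HSV)
    pts=[(320,190),(320,100),(200,280)] if n=="top" else [(250,240),(430,230),(200,280)]
    print(n,[(i[p[1],p[0]].tolist(),hsv[p[1],p[0]].tolist()) for p in pts])
E
```

```text
top [([103, 107, 115], [10, 27, 115]), ([134, 133, 127], [94, 13, 134]), ([127, 123, 119], [105, 16, 127])]
scene [([95, 102, 109], [15, 33, 109]), ([125, 126, 124], [75, 4, 126]), ([124, 126, 125], [45, 4, 126])]
```

View pics/m1.png

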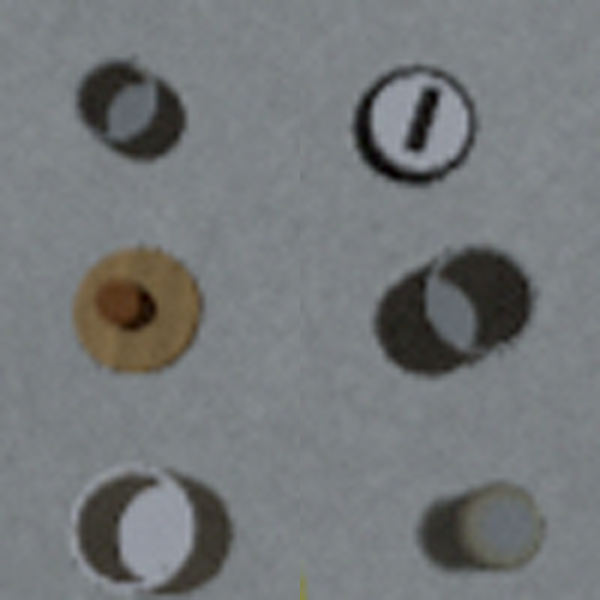

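View pics/m2.png

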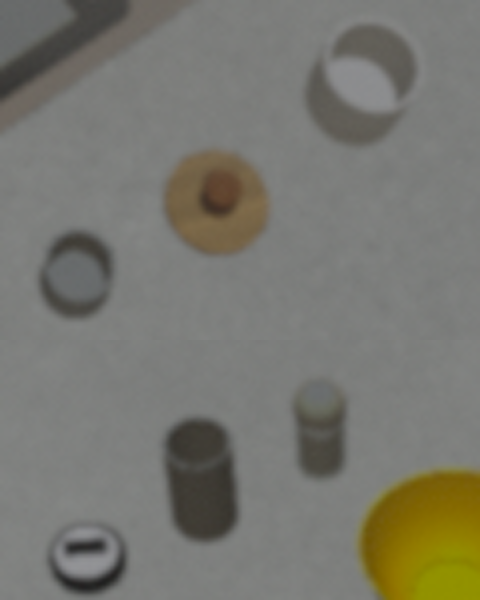

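```bash
cat > m.py <<'E'
from h import *
def mat(n,i):
    b=cv2.GaussianBlur(i,(3,3),0).astype(int); m=((b[...,0]-b[...,2]<-2)&(b[...,0]-b[...,2]>-25)&(b[...,2]<140)).astype(np.uint8)
    m=cv2.morphologyEx(m,cv2.MORPH_OPEN,np.ones((3,3)))
    cs,_=cv2.findContours(m,cv2.RETR_EXTERNAL,cv2.CHAIN_APPROX_NONE)
    seed=(320,190) if n=="top" else (250,240)
    c=[c for c in cs if cv2.pointPolygonTest(c,seed,False)>0][0]
    w=np.array([onz(n,*p[0],.003) for p in c],np.float32)
    return cv2.minAreaRect(w)
def obj(n,i,u,v,r,z,thr=16):
    bg=np.median(i[int(v-r):int(v+r),int(u-r):int(u+r)].reshape(-1,3),0)
    k=4;x0,y0=int(u-r),int(v-r);p=i[y0:y0+2*r,x0:x0+2*r]
    p=cv2.resize(p,None,fx=k,fy=k,interpolation=cv2.INTER_CUBIC).astype(int)
    m=(abs(p-bg).max(2)>thr).astype(np.uint8); m=cv2.morphologyEx(m,cv2.MORPH_CLOSE,np.ones((5,5)))
    cs,_=cv2.findContours(m,cv2.RETR_EXTERNAL,cv2.CHAIN_APPROX_NONE); c=cv2.convexHull(max(cs,key=cv2.contourArea))
    M=cv2.moments(c);q=((M["m10"]/M["m00"]+.5)/k-.5+x0,(M["m01"]/M["m00"]+.5)/k-.5+y0)
    rc=cv2.minAreaRect(c); return q,np.array(rc[1])/k,onz(n,*q,z)
E
python3 - <<'E'
from m import *
P={"small":((206,162),(359,348),.025),"lid":((207,197),(394,331),.010),"can":((209,233),(431,300),.035),"timer":((439,166),(251,138),.015),"tall":((446,197),(280,119),.045),"shaker":((452,233),(310,107),.042)}
I={n:cv2.imread(f"pics/{n}0.png") for n in("top","scene")}
for n in I: print(n,mat(n,I[n]))
for k,(a,b,z) in P.items():
    r={}
    for n,(u,v) in(("top",a),("scene",b)):
        q,s,w=obj(n,I[n],u,v,17 if n=="top" else 19,z); r[n]=q;print(k,n,np.array(q),s,w)
    (o1,d1),(o2,d2)=ray("top",*r["top"]),ray("scene",*r["scene"])
    t=np.linalg.lstsq(np.c_[d1,-d2],o2-o1,rcond=None)[0]; print("   tri",(o1+d1*t[0]+o2+d2*t[1])/2)
E
```

```text
top ((0.5936059355735779, 0.02302408218383789), (0.31910350918769836, 0.4785884916782379), 8.462538719177246)
scene ((0.5962967872619629, 0.014739811420440674), (0.32789313793182373, 0.5089914798736572), 8.330499649047852)
small top [206.4081 162.8883] [19.9979 15.2143] [0.6007 0.3707]
small scene [358.7362 348.2368] [18.6752 22.6771] [0.6018 0.3737]
   tri [0.6014 0.3725 0.0203]
lid top [207.5287 196.3916] [21.5  22.25] [0.4982 0.3672]
lid scene [393.6444 330.2178] [26.75 26.5 ] [0.4995 0.3702]
   tri [0.4986 0.3691 0.005 ]
can top [209.8288 233.2091] [27.2535 21.9476] [0.3832 0.3474]
can scene [426.4637 306.4738] [25.387  15.4829] [0.4013 0.3589]
   tri [0.3875 0.3549 0.0029]
timer top [438.6872 165.582 ] [20.6235 21.4008] [ 0.5956 -0.3463]
timer scene [251.6251 139.614 ] [17.699  20.6699] [ 0.5985 -0.3389]
   tri [ 0.5973 -0.3488  0.0036]
tall top [445.3334 196.5144] [20.1246 27.839 ] [ 0.495 -0.354]
tall scene [279.8524 119.4471] [32.0329 18.318 ] [ 0.495  -0.3506]
   tri [ 0.4947 -0.3543  0.0414]
shaker top [449.8318 232.8804] [15.3178 21.8625] [ 0.3875 -0.364 ]
shaker scene [309.6409 107.2199] [24.25 13.75] [ 0.3889 -0.3574]
   tri [ 0.3868 -0.3657  0.0332]
```

Mat centre is (0.594, 0.023) with yaw 8.5°, and the measured size of 319x479 mm agrees with the given one. All picks will use yaw 180, where tool travel is (-dx, +dy, -dz). Canister first.

{"name": "send_rows", "arguments": {
  "series": [
    {"travel":[-14,-11,4],"dr":[0,0,-7],"claw":8.7},
    {"travel":[-28.4,-21.8,8],"dr":[0,0,-14.5],"claw":8.7},
    {"travel":[-28.4,-21.8,8],"dr":[0,0,-14.5],"claw":8.7},
    {"travel":[-28.4,-21.8,8],"dr":[0,0,-14.5],"claw":8.7},
    {"travel":[-28.4,-21.8,8],"dr":[0,0,-14.5],"claw":8.7},
    {"travel":[-28.4,-21.8,8],"dr":[0,0,-14.5],"claw":8.7},
    {"travel":[-28.4,-21.8,8],"dr":[0,0,-14.5],"claw":8.7},
    {"travel":[-28.4,-21.8,8],"dr":[0,0,-14.5],"claw":8.7},
    {"travel":[-28.4,-21.8,8],"dr":[0,0,-14.5],"claw":8.7},
    {"travel":[-28.4,-21.8,8],"dr":[0,0,-14.5],"claw":8.7},
    {"travel":[-28.4,-21.8,8],"dr":[0,0,-14.5],"claw":8.7},
    {"travel":[-28.4,-21.8,8],"dr":[0,0,-14.5],"claw":8.7}
  ],
  "grip_force": 25
}}

```text
time_s: 1.1
tool_pos: [0.3825, 0.3478, 0.1425]
tool_rot: [180.0, -0.0, -180.0]
force: [-0.5, 0.8, 0.3]
grip_width: 0.087
```

{"name": "send_rows", "arguments": {
  "series": [
    {"travel":[0,0,3],"dr":[0,0,0],"claw":8.7},
    {"travel":[0,0,6],"dr":[0,0,0],"claw":8.7},
    {"travel":[0,0,8.5],"dr":[0,0,0],"claw":8.7},
    {"travel":[0,0,10.5],"dr":[0,0,0],"claw":8.7},
    {"travel":[0,0,11.6],"dr":[0,0,0],"claw":8.7},
    {"travel":[0,0,11.6],"dr":[0,0,0],"claw":8.7},
    {"travel":[0,0,11.6],"dr":[0,0,0],"claw":5.5},
    {"travel":[0,0,11.6],"dr":[0,0,0],"claw":5.5},
    {"travel":[0,0,11.6],"dr":[0,0,0],"claw":5.5},
    {"travel":[0,0,11.6],"dr":[0,0,0],"claw":5.5},
    {"travel":[0,0,11.6],"dr":[0,0,0],"claw":5.5},
    {"travel":[0,0,11.6],"dr":[0,0,0],"claw":5.5}
  ]
}}

```text
time_s: 2.1
tool_pos: [0.3837, 0.3474, 0.0277]
tool_rot: [180.0, 0.1, -180.0]
force: [-1.5, -1.7, 5.4]
grip_width: 0.0623
```

{"name": "send_rows", "arguments": {
  "series": [
    {"travel":[0,0,-2],"dr":[0,0,0],"claw":5.5},
    {"travel":[0,0,-5],"dr":[0,0,0],"claw":5.5},
    {"travel":[-1,-1.5,-8],"dr":[0,0,0],"claw":5.5},
    {"travel":[-2.7,-4.2,-10],"dr":[0,0,0],"claw":5.5},
    {"travel":[-4.7,-7.2,-10],"dr":[0,0,0],"claw":5.5},
    {"travel":[-6.7,-10.3,-10],"dr":[0,0,0],"claw":5.5},
    {"travel":[-8.7,-13.4,-10],"dr":[0,0,0],"claw":5.5},
    {"travel":[-10.7,-16.5,-10],"dr":[0,0,0],"claw":5.5},
    {"travel":[-12.7,-19.6,-10],"dr":[0,0,0],"claw":5.5},
    {"travel":[-14.7,-22.7,-10],"dr":[0,0,0],"claw":5.5},
    {"travel":[-16.7,-25.7,-10],"dr":[0,0,0],"claw":5.5},
    {"travel":[-18.5,-28.5,-10],"dr":[0,0,0],"claw":5.5}
  ]
}}

```text
time_s: 3.1
tool_pos: [0.5688, 0.0602, 0.1264]
tool_rot: [180.0, 0.0, 180.0]
force: [0.2, -0.1, -1.4]
grip_width: 0.0623
```

{"name": "send_rows", "arguments": {
  "series": [
    {"travel":[-1.5,-2.3,0],"dr":[0,0,0],"claw":5.5},
    {"travel":[-2.3,-3.5,0],"dr":[0,0,0],"claw":5.5},
    {"travel":[-2.55,-3.95,1],"dr":[0,0,0],"claw":5.5},
    {"travel":[-2.55,-3.95,3],"dr":[0,0,0],"claw":5.5},
    {"travel":[-2.55,-3.95,5],"dr":[0,0,0],"claw":5.5},
    {"travel":[-2.55,-3.95,7],"dr":[0,0,0],"claw":5.5},
    {"travel":[-2.55,-3.95,8.5],"dr":[0,0,0],"claw":5.5},
    {"travel":[-2.55,-3.95,9.3],"dr":[0,0,0],"claw":5.5},
    {"travel":[-2.55,-3.95,9.6],"dr":[0,0,0],"claw":5.5},
    {"travel":[-2.55,-3.95,9.6],"dr":[0,0,0],"claw":5.5},
    {"travel":[-2.55,-3.95,9.6],"dr":[0,0,0],"claw":5.5},
    {"travel":[-2.55,-3.95,9.6],"dr":[0,0,0],"claw":5.5}
  ]
}}

```text
time_s: 4.1
tool_pos: [0.5936, 0.0236, 0.0305]
tool_rot: [180.0, 0.0, -179.9]
force: [-0.3, 0.2, -1.5]
grip_width: 0.0627
```

{"name": "send_rows", "arguments": {
  "series": [
    {"travel":[0,0,0.1],"dr":[0,0,0],"claw":5.5},
    {"travel":[0,0,0.15],"dr":[0,0,0],"claw":5.5},
    {"travel":[0,0,0.15],"dr":[0,0,0],"claw":7.0},
    {"travel":[0,0,0.15],"dr":[0,0,0],"claw":8.7},
    {"travel":[0,0,0.15],"dr":[0,0,0],"claw":8.7},
    {"travel":[0,0,0.15],"dr":[0,0,0],"claw":8.7},
    {"travel":[0,0,0.15],"dr":[0,0,0],"claw":8.7},
    {"travel":[0,0,0.15],"dr":[0,0,0],"claw":8.7},
    {"travel":[0,0,-3],"dr":[0,0,0],"claw":8.7},
    {"travel":[0,0,-6],"dr":[0,0,0],"claw":8.7},
    {"travel":[0,0,-9],"dr":[0,0,0],"claw":8.7},
    {"travel":[0,0,-12],"dr":[0,0,0],"claw":8.7}
  ]
}}

```text
time_s: 5.1
tool_pos: [0.5934, 0.0227, 0.1517]
tool_rot: [-180.0, -0.0, -180.0]
force: [0.6, -0.2, -0.1]
grip_width: 0.087
```

{"name": "send_rows", "arguments": {
  "series": [
    {"travel":[1.6,-3,0],"dr":[0,0,0],"claw":8.7},
    {"travel":[20.6,-38.7,0],"dr":[0,0,0],"claw":8.7},
    {"travel":[20.6,-38.7,0],"dr":[0,0,0],"claw":8.7},
    {"travel":[20.6,-38.7,0],"dr":[0,0,0],"claw":8.7},
    {"travel":[20.6,-38.7,0],"dr":[0,0,0],"claw":8.7},
    {"travel":[20.6,-38.7,0],"dr":[0,0,0],"claw":8.7},
    {"travel":[20.6,-38.7,0],"dr":[0,0,0],"claw":8.7},
    {"travel":[20.6,-38.7,0],"dr":[0,0,0],"claw":8.7},
    {"travel":[20.6,-38.7,0],"dr":[0,0,0],"claw":8.7},
    {"travel":[20.6,-38.7,0],"dr":[0,0,0],"claw":8.7},
    {"travel":[20.6,-38.7,0],"dr":[0,0,0],"claw":8.7},
    {"travel":[20.6,-38.7,0],"dr":[0,0,0],"claw":8.7}
  ]
}}

```text
time_s: 6.1
tool_pos: [0.3826, -0.3712, 0.1512]
tool_rot: [-179.8, -0.0, 179.4]
force: [-0.2, 0.4, 0.6]
grip_width: 0.0869
```

```bash
python3 - <<'E'
from m import *
i=env.read_camera("scene");o=env.get_obs();print(o["tool_pos"],o["tool_rot"],o["qpos"])
t=env.read_camera("top")
c=cv2.resize(t[100:250,190:480],None,fx=2.5,fy=2.5,interpolation=cv2.INTER_CUBIC)
cv2.imwrite("pics/p5.png",c)
E
```

```text
[ 0.385  -0.3679  0.1508] [-179.9148   -0.014   179.5736] [  1.4362   7.851   42.7689 106.5821  -5.677   67.6882 135.6667]
```

View pics/p5.png

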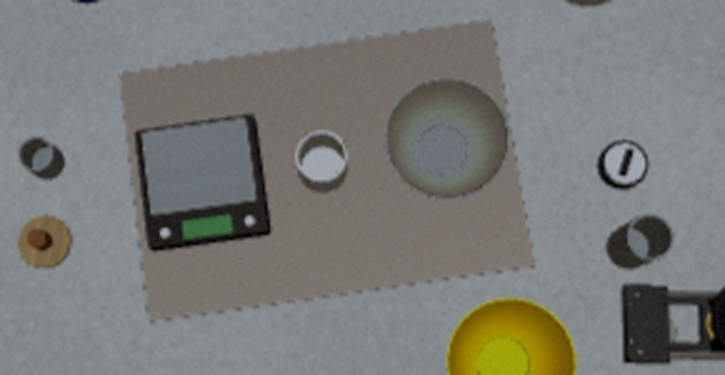

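Canister stands at crop (321,158), midway as wanted. The yellow bowl's edge at crop (575,350) is close to the shaker, so I'll go down with a narrower opening.

{"name": "send_rows", "arguments": {
  "series": [
    {"travel":[0,0,0],"dr":[0,0,0],"claw":6.6},
    {"travel":[0,0,1],"dr":[0,0,0],"claw":6.6},
    {"travel":[0,0,3],"dr":[0,0,0],"claw":6.6},
    {"travel":[0,0,5],"dr":[0,0,0],"claw":6.6},
    {"travel":[0,0,7],"dr":[0,0,0],"claw":6.6},
    {"travel":[0,0,9],"dr":[0,0,0],"claw":6.6},
    {"travel":[0,0,11],"dr":[0,0,0],"claw":6.6},
    {"travel":[0,0,12.2],"dr":[0,0,0],"claw":6.6},
    {"travel":[0,0,12.6],"dr":[0,0,0],"claw":6.6},
    {"travel":[0,0,12.6],"dr":[0,0,0],"claw":6.6},
    {"travel":[0,0,12.6],"dr":[0,0,0],"claw":6.6},
    {"travel":[0,0,12.6],"dr":[0,0,0],"claw":6.6}
  ]
}}

```text
time_s: 7.2
tool_pos: [0.3887, -0.3647, 0.0256]
tool_rot: [-179.9, 0.1, -180.0]
force: [-0.2, 0.1, -0.3]
grip_width: 0.0659
```

{"name": "send_rows", "arguments": {
  "series": [
    {"travel":[0,0,0],"dr":[0,0,0],"claw":3.5},
    {"travel":[0,0,0],"dr":[0,0,0],"claw":3.5},
    {"travel":[0,0,0],"dr":[0,0,0],"claw":3.5},
    {"travel":[0,0,0],"dr":[0,0,0],"claw":3.5},
    {"travel":[0,0,0],"dr":[0,0,0],"claw":3.5},
    {"travel":[0,0,0],"dr":[0,0,0],"claw":3.5},
    {"travel":[0,0,0],"dr":[0,0,0],"claw":3.5},
    {"travel":[0,0,0],"dr":[0,0,0],"claw":3.5}
  ],
  "grip_force": 20
}}

```text
time_s: 7.87
tool_pos: [0.388, -0.3641, 0.0247]
tool_rot: [180.0, 0.0, -180.0]
force: [-0.0, 1.1, 3.7]
grip_width: 0.0412
```

{"name": "send_rows", "arguments": {
  "series": [
    {"travel":[0,0,-2],"dr":[0,0,0],"claw":3.5},
    {"travel":[0,0,-5],"dr":[0,0,0],"claw":3.5},
    {"travel":[0,0,-8.5],"dr":[0,0,0],"claw":3.5},
    {"travel":[-1,1.4,-11.5],"dr":[0,0,0],"claw":3.5},
    {"travel":[-2.6,3.6,-13],"dr":[0,0,0],"claw":3.5},
    {"travel":[-4.6,6.4,-13],"dr":[0,0,0],"claw":3.5},
    {"travel":[-6.7,9.3,-13],"dr":[0,0,0],"claw":3.5},
    {"travel":[-8.8,12.3,-13],"dr":[0,0,0],"claw":3.5},
    {"travel":[-10.9,15.2,-13],"dr":[0,0,0],"claw":3.5},
    {"travel":[-13,18.1,-13],"dr":[0,0,0],"claw":3.5},
    {"travel":[-15,20.9,-13],"dr":[0,0,0],"claw":3.5},
    {"travel":[-17,23.7,-13],"dr":[0,0,0],"claw":3.5}
  ]
}}

```text
time_s: 8.87
tool_pos: [0.558, -0.1256, 0.1539]
tool_rot: [180.0, -0.0, -180.0]
force: [0.8, -1.0, -1.0]
grip_width: 0.0412
```

{"name": "send_rows", "arguments": {
  "series": [
    {"travel":[-2,2.8,0],"dr":[0,0,0],"claw":3.5},
    {"travel":[-4,5.6,0],"dr":[0,0,0],"claw":3.5},
    {"travel":[-6,8.4,0],"dr":[0,0,0],"claw":3.5},
    {"travel":[-8,11.2,0],"dr":[0,0,0],"claw":3.5},
    {"travel":[-9.8,13.7,0],"dr":[0,0,0],"claw":3.5},
    {"travel":[-11,15.4,0],"dr":[0,0,0],"claw":3.5},
    {"travel":[-11.6,16.2,0],"dr":[0,0,0],"claw":3.5},
    {"travel":[-11.6,16.2,0],"dr":[0,0,0],"claw":3.5},
    {"travel":[-11.6,16.2,0],"dr":[0,0,0],"claw":3.5},
    {"travel":[-11.6,16.2,0],"dr":[0,0,0],"claw":3.5}
  ]
}}

```text
time_s: 9.7
tool_pos: [0.6728, 0.0319, 0.1544]
tool_rot: [-179.9, -0.1, 179.8]
force: [-0.6, -0.7, -1.9]
grip_width: 0.0409
```

{"name": "send_rows", "arguments": {
  "series": [
    {"travel":[0,0,2],"dr":[0,0,0],"claw":3.5},
    {"travel":[0,0,4],"dr":[0,0,0],"claw":3.5},
    {"travel":[0,0,6],"dr":[0,0,0],"claw":3.5},
    {"travel":[0,0,8],"dr":[0,0,0],"claw":3.5},
    {"travel":[0,0,10],"dr":[0,0,0],"claw":3.5},
    {"travel":[0,0,11.5],"dr":[0,0,0],"claw":3.5},
    {"travel":[0,0,12.4],"dr":[0,0,0],"claw":3.5},
    {"travel":[0,0,12.7],"dr":[0,0,0],"claw":3.5},
    {"travel":[0,0,12.7],"dr":[0,0,0],"claw":3.5},
    {"travel":[0,0,12.7],"dr":[0,0,0],"claw":3.5},
    {"travel":[0,0,12.75],"dr":[0,0,0],"claw":3.5},
    {"travel":[0,0,12.75],"dr":[0,0,0],"claw":3.5}
  ]
}}

```text
time_s: 10.7
tool_pos: [0.674, 0.0347, 0.0276]
tool_rot: [180.0, 0.1, -180.0]
force: [-0.4, 0.1, -0.8]
grip_width: 0.0411
```

{"name": "send_rows", "arguments": {
  "series": [
    {"travel":[0,0,0],"dr":[0,0,0],"claw":5},
    {"travel":[0,0,0],"dr":[0,0,0],"claw":6.5},
    {"travel":[0,0,0],"dr":[0,0,0],"claw":6.5},
    {"travel":[0,0,0],"dr":[0,0,0],"claw":6.5},
    {"travel":[0,0,0],"dr":[0,0,0],"claw":6.5},
    {"travel":[0,0,-2],"dr":[0,0,0],"claw":6.5},
    {"travel":[0,0,-5],"dr":[0,0,0],"claw":6.5},
    {"travel":[0,0,-8.5],"dr":[0,0,0],"claw":6.5},
    {"travel":[0,0,-12],"dr":[0,0,0],"claw":6.5},
    {"travel":[0,0,-12],"dr":[0,0,0],"claw":6.5}
  ]
}}

```text
time_s: 11.53
tool_pos: [0.6782, 0.0346, 0.1558]
tool_rot: [179.9, 0.8, -180.0]
force: [1.0, -0.2, 1.7]
grip_width: 0.0649
```

{"name": "send_rows", "arguments": {
  "series": [
    {"travel":[1.5,3,0],"dr":[0,0,0],"claw":6.5},
    {"travel":[3.3,6.5,0],"dr":[0,0,0],"claw":6.5},
    {"travel":[5.1,9.9,0],"dr":[0,0,0],"claw":6.5},
    {"travel":[7,13.4,0],"dr":[0,0,0],"claw":6.5},
    {"travel":[8.8,16.8,0],"dr":[0,0,0],"claw":6.5},
    {"travel":[10.6,20.2,0],"dr":[0,0,0],"claw":6.5},
    {"travel":[12.4,23.7,0],"dr":[0,0,0],"claw":6.5},
    {"travel":[14.3,27.2,0],"dr":[0,0,0],"claw":6.5},
    {"travel":[16,30.5,0],"dr":[0,0,0],"claw":6.5},
    {"travel":[17,32.4,0],"dr":[0,0,0],"claw":6.5},
    {"travel":[17.5,33.3,0],"dr":[0,0,0],"claw":6.5},
    {"travel":[17.5,33.3,0],"dr":[0,0,0],"claw":6.5}
  ]
}}

```text
time_s: 12.53
tool_pos: [0.4967, 0.3707, 0.1469]
tool_rot: [179.9, -0.0, -179.7]
force: [-0.3, 0.1, -0.0]
grip_width: 0.0648
```

{"name": "send_rows", "arguments": {
  "series": [
    {"travel":[0,0,0],"dr":[0,0,0],"claw":6.5},
    {"travel":[0,0,0],"dr":[0,0,0],"claw":6.5},
    {"travel":[0,0,2],"dr":[0,0,0],"claw":5},
    {"travel":[0,0,4],"dr":[0,0,0],"claw":5},
    {"travel":[0,0,6],"dr":[0,0,0],"claw":5},
    {"travel":[0,0,7],"dr":[0,0,0],"claw":5},
    {"travel":[0,0,7],"dr":[0,0,0],"claw":5}
  ]
}}

```text
time_s: 13.12
tool_pos: [0.4984, 0.3644, 0.0745]
tool_rot: [-179.8, -0.2, 179.8]
force: [0.2, -0.1, -0.1]
grip_width: 0.0506
```

{"name": "send_rows", "arguments": {
  "series": [
    {"travel":[0,0,1.5],"dr":[0,0,0],"claw":5},
    {"travel":[0,0,3],"dr":[0,0,0],"claw":5},
    {"travel":[0,0,4.5],"dr":[0,0,0],"claw":5},
    {"travel":[0,0,5.5],"dr":[0,0,0],"claw":5},
    {"travel":[0,0,6],"dr":[0,0,0],"claw":5},
    {"travel":[0,0,6],"dr":[0,0,0],"claw":5},
    {"travel":[0,0,6],"dr":[0,0,0],"claw":1.8},
    {"travel":[0,0,6],"dr":[0,0,0],"claw":1.8},
    {"travel":[0,0,6],"dr":[0,0,0],"claw":1.8},
    {"travel":[0,0,6],"dr":[0,0,0],"claw":1.8},
    {"travel":[0,0,6],"dr":[0,0,0],"claw":1.8},
    {"travel":[0,0,6],"dr":[0,0,0],"claw":1.8}
  ],
  "grip_force": 15
}}

```text
time_s: 14.12
tool_pos: [0.4988, 0.368, 0.0176]
tool_rot: [180.0, 0.0, -180.0]
force: [0.3, -0.9, 2.3]
grip_width: 0.0236
```

{"name": "send_rows", "arguments": {
  "series": [
    {"travel":[0,0,-2],"dr":[0,0,0],"claw":1.8},
    {"travel":[0,0,-5],"dr":[0,0,0],"claw":1.8},
    {"travel":[0,0,-8],"dr":[0,0,0],"claw":1.8},
    {"travel":[0,0,-10.5],"dr":[0,0,0],"claw":1.8},
    {"travel":[0,0,-12],"dr":[0,0,0],"claw":1.8},
    {"travel":[0,0,-12],"dr":[0,0,0],"claw":1.8}
  ]
}}

```text
time_s: 14.62
tool_pos: [0.5006, 0.3693, 0.1414]
tool_rot: [179.7, 0.3, -180.0]
force: [0.2, 0.4, -0.6]
grip_width: 0.0235
```

```bash
python3 - <<'E'
from m import *
I={n:env.read_camera(n) for n in("top","scene")}
for n in I: cv2.imwrite(f"pics/{n}6.png",I[n])
print(env.get_obs()["tool_pos"])
for k,p,z in(("can",(.5936,.023,.038),.038),("shaker",(.6737,.0349,.0455),.0455)):
  for n in I:
    u,v=proj(n,p);q,s,w=obj(n,I[n],u,v,14 if n=="top" else 22,z);print(k,n,(u,v),q,s,w)
t,s=I["top"],I["scene"]
c=lambda i,x,y,w,h,k: cv2.resize(i[y:y+h,x:x+w],None,fx=k,fy=k,interpolation=cv2.INTER_CUBIC)
cv2.imwrite("pics/m6.png",np.vstack([c(t,235,105,170,110,3.5),c(s,210,170,170,60,3.5)]))
E
```

```text
[0.4985 0.3678 0.1369]
can top (np.float64(318.64394703554296), np.float64(164.35649825806564)) (318.3219965482892, 164.00032721755045) [26.  21.5] [0.5947 0.024 ]
can scene (np.float64(301.2442593745635), np.float64(228.67627454576203)) (301.7806823433223, 228.14476911592195) [23.7498 29.7484] [0.5916 0.0222]
shaker top (np.float64(314.858301735135), np.float64(138.08762906526906)) (314.88288111440704, 139.7643008782644) [14.7926 13.9599] [0.6684 0.0348]
shaker scene (np.float64(275.8481577237679), np.float64(242.6474031956041)) (277.44578415411746, 247.7622269705603) [12.9282 14.3436] [0.6758 0.0506]
```

View pics/m6.png

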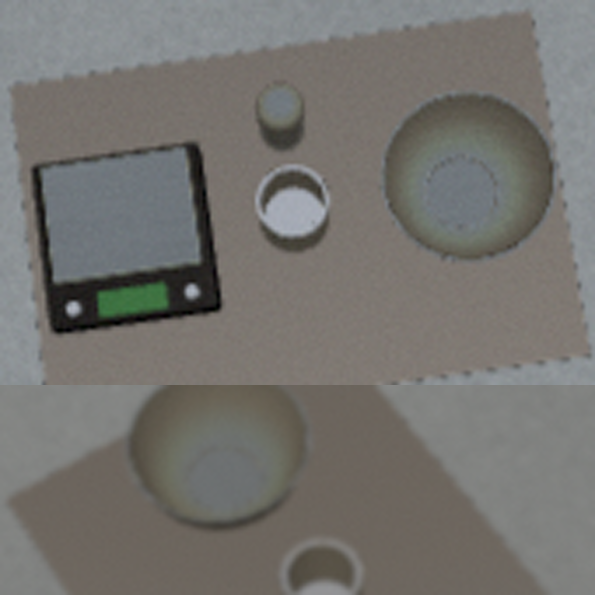

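Canister at (0.594, 0.024) by the top camera; shaker upright behind it at crop (280,112), scale and bowl undisturbed.

{"name": "send_rows", "arguments": {
  "series": [
    {"travel":[-0.6,-2,0],"dr":[0,0,0],"claw":1.8},
    {"travel":[-1.5,-5.4,0],"dr":[0,0,0],"claw":1.8},
    {"travel":[-2.5,-9,0],"dr":[0,0,0],"claw":1.8},
    {"travel":[-3.5,-12.6,0],"dr":[0,0,0],"claw":1.8},
    {"travel":[-4.5,-16.2,0],"dr":[0,0,0],"claw":1.8},
    {"travel":[-5.5,-19.8,0],"dr":[0,0,0],"claw":1.8},
    {"travel":[-6.5,-23.4,0],"dr":[0,0,0],"claw":1.8},
    {"travel":[-7.5,-27,0],"dr":[0,0,0],"claw":1.8},
    {"travel":[-8.4,-30.2,0],"dr":[0,0,0],"claw":1.8},
    {"travel":[-9.1,-32.8,0],"dr":[0,0,0],"claw":1.8},
    {"travel":[-9.5,-34.2,0],"dr":[0,0,0],"claw":1.8},
    {"travel":[-9.55,-34.45,0],"dr":[0,0,0],"claw":1.8}
  ]
}}

```text
time_s: 15.72
tool_pos: [0.5933, 0.0182, 0.135]
tool_rot: [-179.8, -0.2, 179.7]
force: [-0.0, -0.3, -0.9]
grip_width: 0.0237
```

{"name": "send_rows", "arguments": {
  "series": [
    {"travel":[0,0,0],"dr":[0,0,0],"claw":1.8},
    {"travel":[0,0,0],"dr":[0,0,0],"claw":1.8},
    {"travel":[0,0,0],"dr":[0,0,0],"claw":1.8},
    {"travel":[0,0,1],"dr":[0,0,0],"claw":1.8},
    {"travel":[0,0,2],"dr":[0,0,0],"claw":1.8},
    {"travel":[0,0,3],"dr":[0,0,0],"claw":1.8},
    {"travel":[0,0,4],"dr":[0,0,0],"claw":1.8},
    {"travel":[0,0,4.7],"dr":[0,0,0],"claw":1.8},
    {"travel":[0,0,5.1],"dr":[0,0,0],"claw":1.8},
    {"travel":[0,0,5.2],"dr":[0,0,0],"claw":1.8},
    {"travel":[0,0,5.2],"dr":[0,0,0],"claw":1.8},
    {"travel":[0,0,5.2],"dr":[0,0,0],"claw":1.8}
  ]
}}

```text
time_s: 16.72
tool_pos: [0.5943, 0.0232, 0.085]
tool_rot: [-180.0, 0.0, -180.0]
force: [-0.8, 0.2, -1.1]
grip_width: 0.0237
```

{"name": "send_rows", "arguments": {
  "series": [
    {"travel":[0,0,0.1],"dr":[0,0,0],"claw":1.8},
    {"travel":[0,0,0.15],"dr":[0,0,0],"claw":1.8},
    {"travel":[0,0,0.15],"dr":[0,0,0],"claw":3},
    {"travel":[0,0,0.15],"dr":[0,0,0],"claw":4.5},
    {"travel":[0,0,0.15],"dr":[0,0,0],"claw":4.5},
    {"travel":[0,0,0.15],"dr":[0,0,0],"claw":4.5},
    {"travel":[0,0,0.15],"dr":[0,0,0],"claw":4.5},
    {"travel":[0,0,-1.5],"dr":[0,0,0],"claw":4.5},
    {"travel":[0,0,-4],"dr":[0,0,0],"claw":4.5},
    {"travel":[0,0,-6.5],"dr":[0,0,0],"claw":4.5},
    {"travel":[0,0,-8],"dr":[0,0,0],"claw":4.5},
    {"travel":[0,0,-8],"dr":[0,0,0],"claw":4.5}
  ]
}}

```text
time_s: 17.72
tool_pos: [0.5966, 0.0233, 0.169]
tool_rot: [179.9, 0.4, -180.0]
force: [-0.1, -0.8, 0.6]
grip_width: 0.0452
```

{"name": "send_rows", "arguments": {
  "series": [
    {"travel":[0,3,0],"dr":[0,0,0],"claw":7.5},
    {"travel":[-0.1,6.5,0],"dr":[0,0,0],"claw":7.5},
    {"travel":[-0.2,10,0],"dr":[0,0,0],"claw":7.5},
    {"travel":[-0.3,13.7,0],"dr":[0,0,0],"claw":7.5},
    {"travel":[-0.4,17.4,0],"dr":[0,0,0],"claw":7.5},
    {"travel":[-0.5,21.1,0],"dr":[0,0,0],"claw":7.5},
    {"travel":[-0.6,24.8,0],"dr":[0,0,0],"claw":7.5},
    {"travel":[-0.7,28.5,0],"dr":[0,0,0],"claw":7.5},
    {"travel":[-0.7,31.6,1.5],"dr":[0,0,0],"claw":7.5},
    {"travel":[-0.7,33.6,3],"dr":[0,0,0],"claw":7.5},
    {"travel":[-0.7,34.6,5],"dr":[0,0,0],"claw":7.5},
    {"travel":[-0.7,34.8,7],"dr":[0,0,0],"claw":7.5}
  ]
}}

```text
time_s: 18.72
tool_pos: [0.5993, 0.3755, 0.0927]
tool_rot: [179.9, -0.1, -179.7]
force: [-0.1, 0.0, -0.8]
grip_width: 0.075
```

{"name": "send_rows", "arguments": {
  "series": [
    {"travel":[0,0,0],"dr":[0,0,0],"claw":7.5},
    {"travel":[0,0,0],"dr":[0,0,0],"claw":7.5},
    {"travel":[0,0,2],"dr":[0,0,0],"claw":7.5},
    {"travel":[0,0,4],"dr":[0,0,0],"claw":7.5},
    {"travel":[0,0,6],"dr":[0,0,0],"claw":7.5},
    {"travel":[0,0,7.5],"dr":[0,0,0],"claw":7.5},
    {"travel":[0,0,8.3],"dr":[0,0,0],"claw":7.5},
    {"travel":[0,0,8.5],"dr":[0,0,0],"claw":7.5},
    {"travel":[0,0,8.5],"dr":[0,0,0],"claw":7.5}
  ]
}}

```text
time_s: 19.47
tool_pos: [0.6014, 0.3711, 0.0104]
tool_rot: [180.0, 0.0, 180.0]
force: [-0.4, -0.6, -0.1]
grip_width: 0.0749
```

{"name": "send_rows", "arguments": {
  "series": [
    {"travel":[0,0,0],"dr":[0,0,0],"claw":3.8},
    {"travel":[0,0,0],"dr":[0,0,0],"claw":3.8},
    {"travel":[0,0,0],"dr":[0,0,0],"claw":3.8},
    {"travel":[0,0,0],"dr":[0,0,0],"claw":3.8},
    {"travel":[0,0,0],"dr":[0,0,0],"claw":3.8},
    {"travel":[0,0,0],"dr":[0,0,0],"claw":3.8},
    {"travel":[0,0,0],"dr":[0,0,0],"claw":3.8},
    {"travel":[0,0,0],"dr":[0,0,0],"claw":3.8}
  ]
}}

```text
time_s: 20.13
tool_pos: [0.6012, 0.3714, 0.0105]
tool_rot: [180.0, 0.0, -180.0]
force: [-0.7, 0.0, 2.4]
grip_width: 0.0443
```

{"name": "send_rows", "arguments": {
  "series": [
    {"travel":[0,0,-2],"dr":[0,0,0],"claw":3.8},
    {"travel":[0,0,-5],"dr":[0,0,0],"claw":3.8},
    {"travel":[0,0,-8.5],"dr":[0,0,0],"claw":3.8},
    {"travel":[0.3,-1.5,-12],"dr":[0,0,0],"claw":3.8},
    {"travel":[0.9,-4,-14],"dr":[0,0,0],"claw":3.8},
    {"travel":[1.6,-7.2,-14],"dr":[0,0,0],"claw":3.8},
    {"travel":[2.3,-10.7,-14],"dr":[0,0,0],"claw":3.8},
    {"travel":[3.1,-14.3,-14],"dr":[0,0,0],"claw":3.8},
    {"travel":[3.9,-17.9,-14],"dr":[0,0,0],"claw":3.8},
    {"travel":[4.6,-21.5,-14],"dr":[0,0,0],"claw":3.8},
    {"travel":[5.4,-25.1,-14],"dr":[0,0,0],"claw":3.8},
    {"travel":[6.2,-28.7,-14],"dr":[0,0,0],"claw":3.8}
  ]
}}

```text
time_s: 21.13
tool_pos: [0.5383, 0.0826, 0.1498]
tool_rot: [180.0, -0.0, -180.0]
force: [0.3, -0.4, -1.2]
grip_width: 0.0442
```

{"name": "send_rows", "arguments": {
  "series": [
    {"travel":[0.8,-3.6,0],"dr":[0,0,0],"claw":3.8},
    {"travel":[1.6,-7.2,0],"dr":[0,0,0],"claw":3.8},
    {"travel":[2.3,-10.8,0],"dr":[0,0,0],"claw":3.8},
    {"travel":[3.1,-14.4,0],"dr":[0,0,0],"claw":3.8},
    {"travel":[3.8,-17.6,0],"dr":[0,0,0],"claw":3.8},
    {"travel":[4.3,-20.2,0],"dr":[0,0,0],"claw":3.8},
    {"travel":[4.7,-22,0],"dr":[0,0,0],"claw":3.8},
    {"travel":[4.9,-22.85,0],"dr":[0,0,0],"claw":3.8},
    {"travel":[4.9,-22.85,0],"dr":[0,0,0],"claw":3.8},
    {"travel":[4.9,-22.85,0],"dr":[0,0,0],"claw":3.8},
    {"travel":[4.9,-22.85,0],"dr":[0,0,0],"claw":3.8}
  ]
}}

```text
time_s: 22.05
tool_pos: [0.4907, -0.1423, 0.1499]
tool_rot: [180.0, -0.0, -179.8]
force: [-0.7, 0.2, -0.6]
grip_width: 0.0446
```

{"name": "send_rows", "arguments": {
  "series": [
    {"travel":[0,0,2],"dr":[0,0,0],"claw":3.8},
    {"travel":[0,0,4.5],"dr":[0,0,0],"claw":3.8},
    {"travel":[0,0,7],"dr":[0,0,0],"claw":3.8},
    {"travel":[0,0,9.5],"dr":[0,0,0],"claw":3.8},
    {"travel":[0,0,11.5],"dr":[0,0,0],"claw":3.8},
    {"travel":[0,0,12.8],"dr":[0,0,0],"claw":3.8},
    {"travel":[0,0,13.4],"dr":[0,0,0],"claw":3.8},
    {"travel":[0,0,13.7],"dr":[0,0,0],"claw":3.8},
    {"travel":[0,0,13.7],"dr":[0,0,0],"claw":3.8},
    {"travel":[0,0,13.75],"dr":[0,0,0],"claw":3.8},
    {"travel":[0,0,13.75],"dr":[0,0,0],"claw":3.8}
  ]
}}

```text
time_s: 22.97
tool_pos: [0.4913, -0.1432, 0.0132]
tool_rot: [180.0, 0.1, -179.9]
force: [0.3, 1.0, 1.0]
grip_width: 0.0444
```

{"name": "send_rows", "arguments": {
  "series": [
    {"travel":[0,0,0],"dr":[0,0,0],"claw":5},
    {"travel":[0,0,0],"dr":[0,0,0],"claw":6.5},
    {"travel":[0,0,0],"dr":[0,0,0],"claw":6.5},
    {"travel":[0,0,0],"dr":[0,0,0],"claw":6.5},
    {"travel":[0,0,0],"dr":[0,0,0],"claw":6.5},
    {"travel":[0,0,-2],"dr":[0,0,0],"claw":6.5},
    {"travel":[0,0,-5],"dr":[0,0,0],"claw":6.5},
    {"travel":[0,0,-8.5],"dr":[0,0,0],"claw":6.5},
    {"travel":[0,0,-12],"dr":[0,0,0],"claw":8},
    {"travel":[0,0,-14],"dr":[0,0,0],"claw":8},
    {"travel":[0,0,-14],"dr":[0,0,0],"claw":8}
  ]
}}

```text
time_s: 23.88
tool_pos: [0.4934, -0.1451, 0.1575]
tool_rot: [-180.0, 0.5, -180.0]
force: [1.4, -0.4, -0.0]
grip_width: 0.0762
```

{"name": "send_rows", "arguments": {
  "series": [
    {"travel":[-0.1,-2.5,0],"dr":[0,0,0],"claw":8},
    {"travel":[-0.2,-6,0],"dr":[0,0,0],"claw":8},
    {"travel":[-0.3,-9.5,0],"dr":[0,0,0],"claw":8},
    {"travel":[-0.4,-13,0],"dr":[0,0,0],"claw":8},
    {"travel":[-0.5,-16,0],"dr":[0,0,0],"claw":8},
    {"travel":[-0.5,-18.5,0],"dr":[0,0,0],"claw":8},
    {"travel":[-0.5,-20.2,0],"dr":[0,0,0],"claw":8},
    {"travel":[-0.5,-21,0],"dr":[0,0,0],"claw":8},
    {"travel":[-0.5,-21,0],"dr":[0,0,0],"claw":8},
    {"travel":[-0.5,-21,0],"dr":[0,0,0],"claw":8},
    {"travel":[-0.5,-21,0],"dr":[0,0,0],"claw":8}
  ]
}}

```text
time_s: 24.8
tool_pos: [0.4957, -0.3523, 0.152]
tool_rot: [179.9, -0.0, -179.9]
force: [0.5, -0.2, 0.6]
grip_width: 0.08
```

{"name": "send_rows", "arguments": {
  "series": [
    {"travel":[0,0,2],"dr":[0,0,0],"claw":8},
    {"travel":[0,0,4],"dr":[0,0,0],"claw":8},
    {"travel":[0,0,6],"dr":[0,0,0],"claw":8},
    {"travel":[0,0,8],"dr":[0,0,0],"claw":8},
    {"travel":[0,0,10],"dr":[0,0,0],"claw":8},
    {"travel":[0,0,11],"dr":[0,0,0],"claw":8},
    {"travel":[0,0,11.3],"dr":[0,0,0],"claw":8},
    {"travel":[0,0,11.3],"dr":[0,0,0],"claw":8},
    {"travel":[0,0,11.3],"dr":[0,0,0],"claw":8}
  ]
}}

```text
time_s: 25.55
tool_pos: [0.4961, -0.3541, 0.0405]
tool_rot: [-180.0, 0.1, -179.9]
force: [0.3, 0.9, 0.7]
grip_width: 0.08
```

{"name": "send_rows", "arguments": {
  "series": [
    {"travel":[0,0,0],"dr":[0,0,0],"claw":4.8},
    {"travel":[0,0,0],"dr":[0,0,0],"claw":4.8},
    {"travel":[0,0,0],"dr":[0,0,0],"claw":4.8},
    {"travel":[0,0,0],"dr":[0,0,0],"claw":4.8},
    {"travel":[0,0,0],"dr":[0,0,0],"claw":4.8},
    {"travel":[0,0,0],"dr":[0,0,0],"claw":4.8},
    {"travel":[0,0,0],"dr":[0,0,0],"claw":4.8},
    {"travel":[0,0,0],"dr":[0,0,0],"claw":4.8}
  ],
  "grip_force": 20
}}

```text
time_s: 26.22
tool_pos: [0.4954, -0.354, 0.0398]
tool_rot: [180.0, 0.0, -180.0]
force: [-0.4, 2.1, 3.5]
grip_width: 0.0536
```

{"name": "send_rows", "arguments": {
  "series": [
    {"travel":[0,0,-2],"dr":[0,0,0],"claw":4.8},
    {"travel":[0,0,-5],"dr":[0,0,0],"claw":4.8},
    {"travel":[0,0,-8.5],"dr":[0,0,0],"claw":4.8},
    {"travel":[-0.3,1.5,-12],"dr":[0,0,0],"claw":4.8},
    {"travel":[-0.7,4,-14.5],"dr":[0,0,0],"claw":4.8},
    {"travel":[-1.2,7,-15.5],"dr":[0,0,0],"claw":4.8},
    {"travel":[-1.8,10.5,-15.5],"dr":[0,0,0],"claw":4.8},
    {"travel":[-2.4,14,-15.5],"dr":[0,0,0],"claw":4.8},
    {"travel":[-3.1,17.6,-15.5],"dr":[0,0,0],"claw":4.8},
    {"travel":[-3.7,21.2,-15.5],"dr":[0,0,0],"claw":4.8},
    {"travel":[-4.3,24.8,-15.5],"dr":[0,0,0],"claw":4.8},
    {"travel":[-5,28.4,-15.5],"dr":[0,0,0],"claw":4.8}
  ]
}}

```text
time_s: 27.22
tool_pos: [0.5448, -0.0687, 0.1942]
tool_rot: [180.0, -0.0, 180.0]
force: [0.9, -1.7, -1.9]
grip_width: 0.0541
```

{"name": "send_rows", "arguments": {
  "series": [
    {"travel":[-0.6,3.6,0],"dr":[0,0,0],"claw":4.8},
    {"travel":[-1.3,7.2,0],"dr":[0,0,0],"claw":4.8},
    {"travel":[-1.9,10.8,0],"dr":[0,0,0],"claw":4.8},
    {"travel":[-2.5,14.4,0],"dr":[0,0,0],"claw":4.8},
    {"travel":[-3.1,17.8,0],"dr":[0,0,0],"claw":4.8},
    {"travel":[-3.6,20.8,0],"dr":[0,0,0],"claw":4.8},
    {"travel":[-4,23,0],"dr":[0,0,0],"claw":4.8},
    {"travel":[-4.2,24.1,0],"dr":[0,0,0],"claw":4.8},
    {"travel":[-4.2,24.35,0],"dr":[0,0,0],"claw":4.8},
    {"travel":[-4.2,24.35,0],"dr":[0,0,0],"claw":4.8},
    {"travel":[-4.2,24.35,0],"dr":[0,0,0],"claw":4.8},
    {"travel":[-4.2,24.35,0],"dr":[0,0,0],"claw":4.8}
  ]
}}

```text
time_s: 28.22
tool_pos: [0.5874, 0.1705, 0.1947]
tool_rot: [-180.0, 0.0, 179.8]
force: [0.6, -0.2, -1.8]
grip_width: 0.0536
```

{"name": "send_rows", "arguments": {
  "series": [
    {"travel":[0,0,2],"dr":[0,0,0],"claw":4.8},
    {"travel":[0,0,4],"dr":[0,0,0],"claw":4.8},
    {"travel":[0,0,6],"dr":[0,0,0],"claw":4.8},
    {"travel":[0,0,8],"dr":[0,0,0],"claw":4.8},
    {"travel":[0,0,9.7],"dr":[0,0,0],"claw":4.8},
    {"travel":[0,0,10.7],"dr":[0,0,0],"claw":4.8},
    {"travel":[0,0,11.1],"dr":[0,0,0],"claw":4.8},
    {"travel":[0,0,11.2],"dr":[0,0,0],"claw":4.8},
    {"travel":[0,0,11.2],"dr":[0,0,0],"claw":4.8},
    {"travel":[0,0,11.2],"dr":[0,0,0],"claw":4.8}
  ]
}}

```text
time_s: 29.05
tool_pos: [0.5879, 0.1731, 0.0835]
tool_rot: [180.0, 0.1, 180.0]
force: [-0.2, 0.1, -1.5]
grip_width: 0.0536
```

{"name": "send_rows", "arguments": {
  "series": [
    {"travel":[0,0,0.1],"dr":[0,0,0],"claw":4.8},
    {"travel":[0,0,0.1],"dr":[0,0,0],"claw":4.8},
    {"travel":[0,0,0.1],"dr":[0,0,0],"claw":6},
    {"travel":[0,0,0.1],"dr":[0,0,0],"claw":7.5},
    {"travel":[0,0,0.1],"dr":[0,0,0],"claw":7.5},
    {"travel":[0,0,0.1],"dr":[0,0,0],"claw":7.5},
    {"travel":[0,0,0.1],"dr":[0,0,0],"claw":7.5},
    {"travel":[0,0,-2],"dr":[0,0,0],"claw":7.5},
    {"travel":[0,0,-5],"dr":[0,0,0],"claw":7.5},
    {"travel":[0,0,-8.5],"dr":[0,0,0],"claw":7.5},
    {"travel":[0,0,-12],"dr":[0,0,0],"claw":7.5},
    {"travel":[0,0,-12],"dr":[0,0,0],"claw":7.5}
  ]
}}

```text
time_s: 30.05
tool_pos: [0.5911, 0.1741, 0.2104]
tool_rot: [179.7, 0.7, 180.0]
force: [1.3, -0.4, 0.8]
grip_width: 0.0753
```

{"name": "send_rows", "arguments": {
  "series": [
    {"travel":[1,2.5,0],"dr":[0,0,0],"claw":7.5},
    {"travel":[2,5,0],"dr":[0,0,0],"claw":7.5},
    {"travel":[3,8,0],"dr":[0,0,0],"claw":7.5},
    {"travel":[4,11,0],"dr":[0,0,0],"claw":7.5},
    {"travel":[5,14,0],"dr":[0,0,0],"claw":7.5},
    {"travel":[6,17,0],"dr":[0,0,0],"claw":7.5},
    {"travel":[7,20,0],"dr":[0,0,0],"claw":7.5},
    {"travel":[8,23,0],"dr":[0,0,0],"claw":7.5},
    {"travel":[9,25,0],"dr":[0,0,0],"claw":7.5},
    {"travel":[9,26,0],"dr":[0,0,0],"claw":7.5},
    {"travel":[9,26,0],"dr":[0,0,0],"claw":7.5},
    {"travel":[9,26,0],"dr":[0,0,0],"claw":7.5}
  ]
}}

```text
time_s: 31.05
tool_pos: [0.4979, 0.4321, 0.2022]
tool_rot: [-179.9, 0.0, 180.0]
force: [0.2, -0.5, 0.0]
grip_width: 0.0749
```

```bash
python3 - <<'E'
from m import *
I={n:env.read_camera(n) for n in("top","scene")}
for n in I: cv2.imwrite(f"pics/{n}7.png",I[n])
o=env.get_obs();print(o["tool_pos"])
C=np.array([.5936,.023]);a=np.radians(8.46);R=np.array([[np.cos(a),-np.sin(a)],[np.sin(a),np.cos(a)]])
print("mat",mat("top",I["top"]))
for k,p,z,r in(("lid",(.594,.0235),.077,16),("shaker",(.6737,.0349),.0455,13),("small",(.490,-.144),.028,16),("tall",(.5874,.1737),.088,20),("timer",(.5956,-.3463),.015,17)):
    u,v=proj("top",(*p,z));q,s,w=obj("top",I["top"],u,v,r,z);print(k,s,w,"in mat",R.T@(w-C))
t,s=I["top"],I["scene"]
cv2.imwrite("pics/m7.png",cv2.resize(t[95:240,220:470],None,fx=3.1,fy=3.1,interpolation=cv2.INTER_CUBIC))
cv2.imwrite("pics/m8.png",cv2.resize(s[120:350,200:420],None,fx=2.6,fy=2.6,interpolation=cv2.INTER_CUBIC))
E
```

```text
[0.4989 0.4306 0.2026]
mat ((0.5937252640724182, 0.02301245927810669), (0.31903791427612305, 0.47864657640457153), 8.462538719177246)
lid [25.75 22.  ] [0.586  0.0221] in mat [-0.0076  0.0002]
shaker [15.5664 14.0779] [0.6697 0.0346] in mat [0.077  0.0003]
small [14.9817 16.9941] [ 0.4901 -0.1425] in mat [-0.1268 -0.1484]
tall [30.7367 45.6407] [0.5893 0.1847] in mat [0.0195 0.1605]
timer [20.6829 21.39  ] [ 0.5957 -0.3463] in mat [-0.0523 -0.3656]
```

View pics/m7.png

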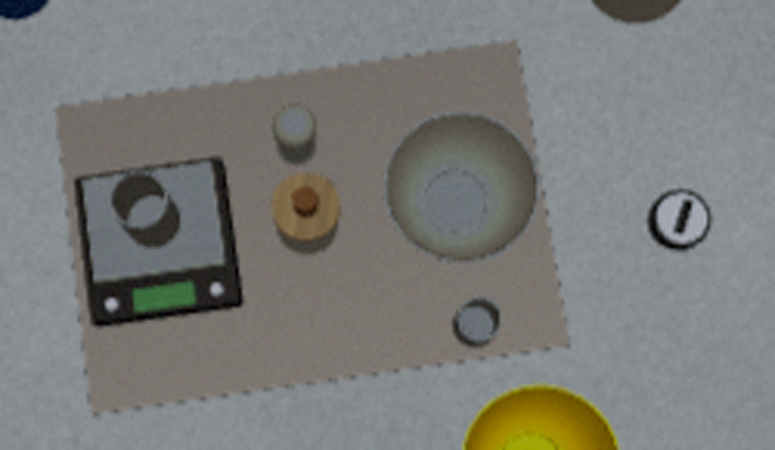

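View pics/m8.png

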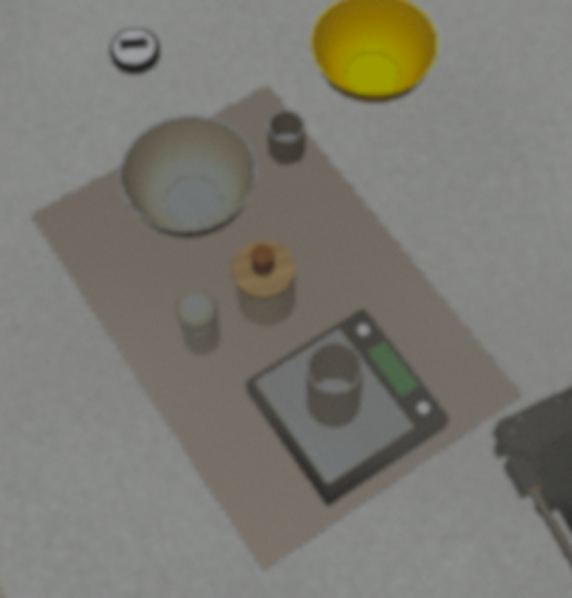

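The top view shows the lid closed on the canister at (306,206), the shaker behind it at (295,132) and the small cup at (477,322). The tall cup is on the plate at (146,210). I'll check the lid and the cup on the plate numerically by colour mask.

```bash
python3 - <<'E'
from m import *
i=cv2.imread("pics/top7.png")
f=lambda u,v:(220+u/3.1,95+v/3.1)
h=cv2.cvtColor(i,cv2.COLOR_BGR2HSV)
def cen(m,x0,x1,y0,y1):
    k=np.zeros(m.shape,np.uint8);k[y0:y1,x0:x1]=m[y0:y1,x0:x1]
    cs,_=cv2.findContours(k,cv2.RETR_EXTERNAL,cv2.CHAIN_APPROX_NONE);c=cv2.convexHull(max(cs,key=cv2.contourArea))
    M=cv2.moments(c);return (M["m10"]/M["m00"],M["m01"]/M["m00"]),cv2.minAreaRect(c)[1]
q,s=cen((h[...,1]>75).astype(np.uint8),300,335,145,180);print("lid",q,s,onz("top",*q,.080))
b=i.max(2)
q,s=cen((b<85).astype(np.uint8),252,280,148,177);print("tall",q,s,onz("top",*q,.088))
q,s=cen(((b>88)&(b<160)).astype(np.uint8),244,296,143,187);print("plate",q,s,onz("top",*q,.043),onz("top",*f(154,224),.043))
E
```

```text
lid (318.2217649748514, 161.46273433927755) (21.0, 21.0) [0.5925 0.0233]
tall (263.80749354005167, 155.06589147286823) (15.522278785705566, 24.981168746948242) [0.6096 0.1825]
plate (268.8766642459453, 165.9621157104817) (32.951175689697266, 42.56782531738281) [0.5872 0.1738] [0.5832 0.1713]
```

```bash
python3 - <<'E'
from m import *
print(proj("top",(.5874,.1737,.088)),onz("top",220+146/3.1-.3,95+210/3.1-.3,.088))
i=cv2.imread("pics/top7.png").max(2); k=(i<85).astype(np.uint8)
n,l,st,ce=cv2.connectedComponentsWithStats(k[:,:],connectivity=4)
for a in range(1,n):
    x,y,w,h,A=st[a]
    if A>25 and 240<x<290 and 140<y<180: print(st[a],onz("top",x+(w-1)/2,y+(h-1)/2,.088))
E
```

```text
[266.6197 162.4739] [0.5875 0.1732]
[244 146  55  55 820] [0.5561 0.1602]
[256 149  17  17 164] [0.6038 0.1818]
[260 158  18  17 137] [0.5769 0.1679]
```

```bash
python3 -c "
from cell import env
print(env.get_obs()['joint_velocities'].round(2)); print(env.sign_off())"
```

```text
[ 0.38 -0.49  0.07  0.13 -0.22 -0.   -0.11]
the job is handed in; nothing more can be done
None
```

I placed all five items in turn: canister, shaker, lid, small cup and tall cup. I handed the job in at about 31 s with the gripper open and clear of everything. The sign-off gives no verdict, so the results below are my own last camera checks.

| Item | Last check (top camera) |
|---|---|
| Tall cup | within about 3 mm of the plate's centre |
| Canister | within about 1–2 mm of the mat's centre, measured just before the lid went on |
| Lid | seated on the rim, 2 mm from the canister's axis |
| Small cup | 127 mm in front of the bowl, 2 mm off sideways |
| Shaker | about 77–81 mm behind the canister, under 1 mm off sideways |
| Timer | not moved |

- **Uprightness:** in both final views everything looks upright. I judged that by eye and did not measure tilt.
- **Checks that disagreed:** some automatic outlines came out wrong.
  - The tall cup's merged with the scale's border.
  - The lid's took in the canister.
  - The shaker's missed part of its body.
- **How I settled them:**
  - For the tall cup I combined its two dark parts.
  - For the lid I used its colour.
  - For the shaker, 77 mm is the partial outline and 81 mm is the gripper position at release.

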